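Load the pigment-stick tube

TASK

Load the clear square tube on the wooden base with two pigment sticks, through its open mouth: push the green stick into it first, at least halfway, then push the blue one in behind it so that it drives the green one all the way home against the closed end. Leave the red stick where it lies.

Things in the scene. Friction and masses are not known exactly. Their poses are not given: they have to be found in the camera images.
- green_stick: Green pressed pigment stick, a rigid rounded bar with thin brass-coloured bands: 80 mm long, 26 mm wide, 26 mm high, about 85 g, lying on the table. Origin at the centre of its underside; x along its length, z up.
- blue_stick: Blue pressed pigment stick, the same shape: 80 mm long, 26 mm wide, 26 mm high, about 85 g, lying on the table. Origin at the centre of its underside; x along its length, z up.
- red_stick: Red pressed pigment stick, the same shape, a bystander: 80 mm long, 26 mm wide, 26 mm high, about 85 g, lying on the table. Origin at the centre of its underside; x along its length, z up.
- tube: Fixed clear square tube on wood base. Origin: on the table below the mouth's centre; x: into it; z up. Bore 40 wide, 34 high, x = 0 to 150 mm (end block), walls 4; top z = 50. Its floor (z = 8) runs out as an open tray, 110 wide, to x = -160. Low lips (top z = 18) flare from the mouth to 70 apart at x = -32. Fingers don't fit in: push from the tray, above the lips. Home, blue stands out 10 mm.
Mind the look-alikes: they are no part of the job. Several things have the shape of the blue_stick; the one meant has the colours described above.

How it is judged:
By the outcome, as a careful person would: the job done as asked, in the order asked, and still so for the second after the job is handed in, with the robot touching nothing.
It also fails if it takes over 72 s, if anything falls off the work surface, if the arm or the gripper's body presses on something with over 40 N, if the wrist force passes 120 N, or if a joint passes its speed limit or range.

ROBOT

A 6-joint arm with a two-finger parallel gripper is mounted at the origin on the work surface. World frame = base frame: x ahead of the robot, y to its left, z up, the work surface at z = 0. Lengths are in m, angles in rad, forces in N, time in s.
With the tool pointing down it reaches from about 0.25 to 0.725 m from the base axis. Payload 4 kg.
Tool frame: the origin (TCP) lies midway between the tips of the shut fingers; the grasp point (between the pads) lies pinch_z behind it (pinch_z is the distance from the TCP to the grasp point, in m); z points along the fingers, y is the direction in which the jaws open and shut (so a half turn about z gives the same grasp; the last joint's range is limited). The gripper opens to 85 mm and grips with 20 to 120 N. Pads are 22 mm wide; open, the fingers measure 114 mm over their backs; the gripper's body (76 mm by 85 mm) begins 54 mm behind the grasp point. The pads swing forward as they close: fully open they stand 13 mm farther back than shut.
Start: joints at [-1.164, 0.241, 0.005, 1.335, 0, 1.571], TCP at [0.198, -0.459, 0.207] pointing down, gripper open.
Joint ranges: [-2.72, 2.72], [-1.05, 1.87], [-1.09, 1.28], [-1.99, 2.15], [-1.42, 1.44], [-3.14, 3.14]. Speed limits (rad/s): [2.79, 2.79, 3.14, 3.14, 3.14, 3.14].

INTERFACE

Orientations are given as a unit quaternion [x, y, z, w].
In Python, from workcell import * gives the robot as it stands.
- The arm moves only by the tool move_arm, never from a script. Its argument "motion" is a list of rows, each a list of 3 entries, a list of its own where there are three numbers: the finger opening in mm, from 0 to 85.4, then the shift along the tool's x, y, z in units of 50 mm (1.0 is 50 mm), then the turn about the tool's z in units of 6 degrees (1.0 is 6 degrees). In form: [[claw, [dx, dy, dz], roll], ...]. A call has exactly 10 rows; each row is the pose to reach, as a shift and turn from the pose commanded when the call began, along the tool's axes at that moment; what a row does not reach only later rows make up. A row lasts 1/10 s, in which the tool goes at most 50 mm and 8.59 degrees, less where a joint would pass 70% of its speed; a pose out of reach is approached as far as the arm can. A call with a gripper value outside its range is refused whole. The fingers move at their own pace and stop on an object; the grip force is fixed at half the most. Time passes only in rows, so rows that repeat a pose let the fingers close, or fill a call up. It gives the time, the measured TCP pose, the force and the opening at its end, in the units of the state.
- get_obs(): the state, without advancing time (a new reading comes with each control period).
- camera(name): name is "scene" or "top"; returns a dict with "color" (400x640x3 uint8, red, green, blue), "fx", "fy", "cx", "cy" (pixels), "rvec" (rotation vector, rad) and "tvec" (3), from world to camera coordinates, as OpenCV has them. Camera axes: x right, y down, z forward; pixel columns grow to the right and rows downward; lengths in m; the calibration is good to about 2 mm. A picture is of the moment at which its call begins. There is no depth.
- job_done(): hands the job in, once; it reports no verdict.
The state is a dict: "clock": time; "joint_pos": joint angles; "joint_vel": joint speeds; "tau": joint torques, N m; "eef_pos": TCP position; "tool_rot": TCP orientation; "ft_force": force on the tool from outside, world axes, zero at the start; "ft_torque": the same for the moment, N m; "grip_width": finger opening in m.
Only numpy, scipy, OpenCV 4.12 (cv2) and the standard library are available. Lean on these libraries where they do the work, as an engineer would, in place of code of your own. Each camera call takes 0.05 s, during which the arm holds its last target.

## Working session

There is one attempt and no reset: what is moved stays moved. The work goes in short steps, Python scripts to look and compute and a tool call to move; the robot and the scene stay as the last step left them, time stands still between calls to the robot, and variables do not carry over. Pictures are saved under pics/ and viewed, and the job is handed in when it is done.

Besides the shell and the picture viewer there is one more tool, called after "Call:" by a JSON object that holds its "name" and its "arguments". move_arm: Moves the arm, as the interface text tells. Its arguments: {"type":"object","properties":{"motion":{"type":"array","items":{"type":"array"}}},"required":["motion"]}

```bash
ls; mkdir -p pics; python3 - <<'E'
from workcell import *
import cv2,numpy as np
o=get_obs();print(o)
for n in("scene","top"):
    c=camera(n);cv2.imwrite(f"pics/{n}0.png",c["color"][:,:,::-1]);print(n,{k:c[k] for k in c if k!="color"})
    R=cv2.Rodrigues(np.array(c["rvec"]))[0];print(-R.T@np.array(c["tvec"]).ravel())
try: print(pinch_z)
except Exception as e: print(e)
E
```

```text
pics
{'clock': 0.0, 'joint_pos': array([-1.16397191e+00,  2.41408398e-01,  3.70741105e-03,  1.33518341e+00,
        1.35479732e-05,  1.57078308e+00]), 'joint_vel': array([ 8.31841956e-04,  2.31200716e-05, -1.13999904e-03,  4.59415507e-04,
       -1.07620540e-03,  4.17682406e-04]), 'tau': array([-1.99769151e-03, -3.72312534e+01,  2.52410012e+01,  1.68251758e-02,
       -2.35833386e-04, -1.04172457e-05]), 'eef_pos': array([ 0.19758055, -0.45856029,  0.20600887]), 'tool_rot': array([ 9.79381102e-01,  2.02018730e-01, -2.04267259e-04, -1.02388176e-03]), 'ft_force': array([-0.16530448,  0.32650116,  0.62674769]), 'ft_torque': array([-0.00201836, -0.01544949, -0.05022948]), 'grip_width': 0.08519893921346444}
scene {'fx': 375.55389707149675, 'fy': 375.55389707149675, 'cx': 321.468076267608, 'cy': 195.25196610689184, 'rvec': array([ 1.66545858,  1.80008591, -0.78622127]), 'tvec': array([ 0.20246051, -0.27608177,  1.13723511])}
[ 1.04009552 -0.13327943  0.55763162]
top {'fx': 442.9703165083139, 'fy': 442.9703165083139, 'cx': 320.67264277522634, 'cy': 202.82741252467673, 'rvec': array([ 2.11904939, -2.17531838,  0.15748669]), 'tvec': array([-0.15227614,  0.49620734,  0.73038416])}
[ 0.38178443 -0.16225895  0.79421876]
0.0187
```

View pics/scene0.png

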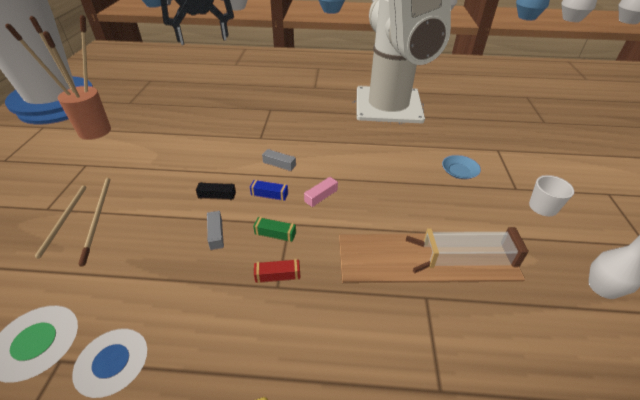

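View pics/top0.png

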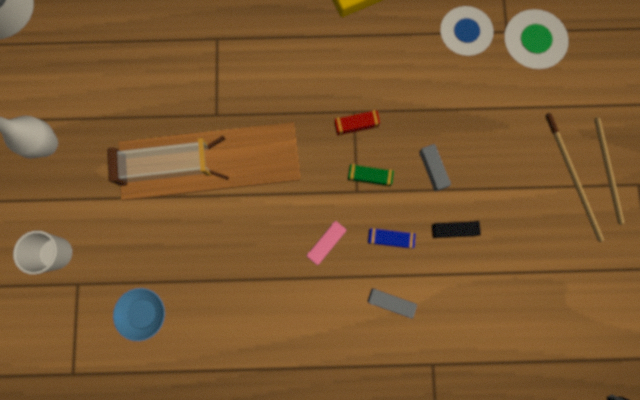

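The scene view shows green at (275,229), blue at (269,190), red at (277,271) and the tube with its mouth at about (432,248), opening left. In the top view they are at (371,175), (392,238), (357,122) and a mouth at about (205,157). The other bars are black (456,230), pink (327,243) and two grey (435,167), (392,303). Only (392,238) is blue with brass bands. I'll confirm that in an enlarged crop and measure.

```bash
cat > h.py <<'E'
from workcell import *
import cv2,numpy as np
def ray(c,u,v,z):
    R=cv2.Rodrigues(np.array(c["rvec"]))[0];t=np.array(c["tvec"]).ravel();C=-R.T@t
    d=R.T@np.array([(u-c["cx"])/c["fx"],(v-c["cy"])/c["fy"],1]);return C+d*(z-C[2])/d[2]
def proj(c,P):
    K=np.array([[c["fx"],0,c["cx"]],[0,c["fy"],c["cy"]],[0,0,1.]])
    return cv2.projectPoints(np.array(P,float).reshape(-1,1,3),np.array(c["rvec"]),np.array(c["tvec"]),K,None)[0].reshape(-1,2)
HUE={"green":[(45,85)],"blue":[(110,130)],"red":[(0,4),(174,180)]}
def mask(c,col):
    h=cv2.cvtColor(c["color"],cv2.COLOR_RGB2HSV);m=np.zeros(h.shape[:2],np.uint8)
    for a,b in HUE[col]: m|=cv2.inRange(h,(a,140,40),(b,255,255))
    return cv2.morphologyEx(m,cv2.MORPH_CLOSE,np.ones((3,3),np.uint8))
def sticks(c,z,show=True):
    for col in HUE:
        cs,_=cv2.findContours(mask(c,col),cv2.RETR_EXTERNAL,cv2.CHAIN_APPROX_NONE)
        for k in cs:
            if cv2.contourArea(k)<150: continue
            W=np.array([ray(c,u,v,z)[:2] for u,v in k[:,0]],np.float32)
            (x,y),(w,h),a=cv2.minAreaRect(W*1000)
            if w<h:a+=90
            m=cv2.moments(k);print(col,"px",round(m['m10']/m['m00']),round(m['m01']/m['m00']),"xy mm",round(x,1),round(y,1),"size",round(w,1),round(h,1),"ang",round((a+90)%180-90,1))
E
python3 - <<'E'
from h import *
for n in("top","scene"):
    c=camera(n);print(n);sticks(c,0.020)
    if n=="top":
        t=c["color"]
        a=cv2.resize(t[80:330,280:500],None,fx=2.3,fy=2.3,interpolation=cv2.INTER_CUBIC);cv2.imwrite("pics/crop1.png",a[:,:,::-1])
        a=cv2.resize(t[100:220,95:315],None,fx=3.6,fy=3.6,interpolation=cv2.INTER_CUBIC);cv2.imwrite("pics/crop2.png",a[:,:,::-1])
E
```

```text
top
green px 370 175 xy mm 542.8 -255.5 size 58.7 27.6 ang 79.8
green px 536 38 xy mm 794.4 -575.8 size 54.0 53.7 ang 39.6
blue px 392 238 xy mm 429.0 -287.9 size 58.3 24.5 ang 81.3
red px 358 122 xy mm 640.3 -235.9 size 28.5 56.0 ang -78.0
scene
green px 273 229 xy mm 552.6 -256.1 size 63.6 38.9 ang 79.6
blue px 267 189 xy mm 439.7 -288.2 size 64.7 45.7 ang 81.8
red px 277 270 xy mm 649.8 -234.7 size 40.7 60.0 ang -79.3
```

View pics/crop1.png

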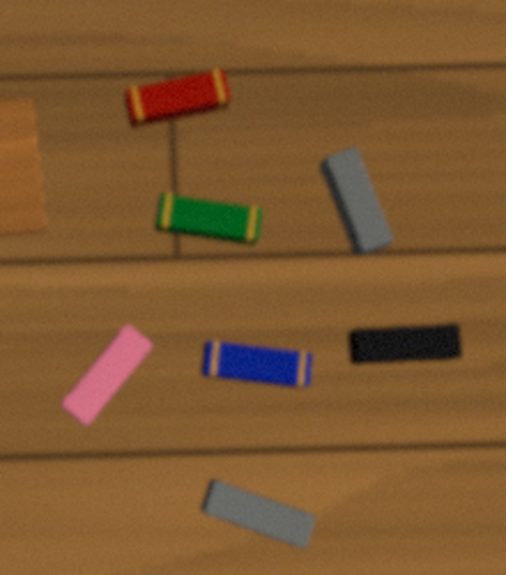

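View pics/crop2.png

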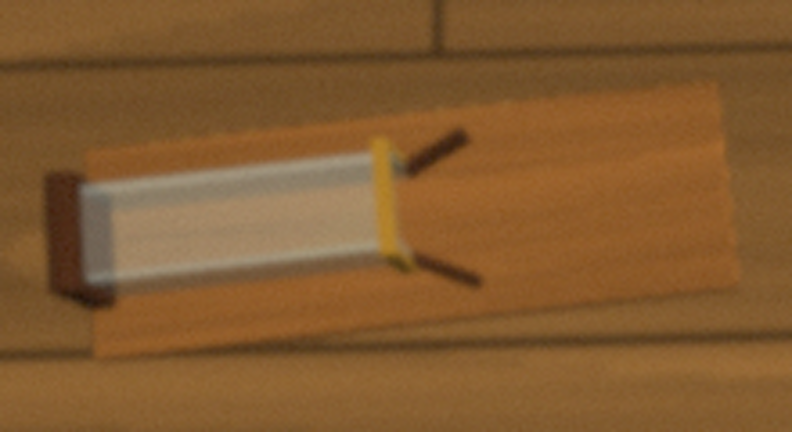

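The crop shows the blue body with brass bands at (392,238), so that is the blue stick. The black, grey and pink bars have no bands. Next I'll measure the tube from the tray corners (top face z=8 mm), with the rim and lips as a check.

```bash
python3 - <<'E'
from h import *
c=camera("top")
f=lambda p,z:np.round(1000*ray(c,p[0]/3.6+95-.36,p[1]/3.6+100-.36,z)[:2],1)
A=f((717,83),.008);B=f((740,288),.008);C=f((93,357),.008);D=f((85,152),.008)
print(A,B,C,D,"w",np.linalg.norm(A-B),"len",np.linalg.norm(B-C))
l=[f(p,.018) for p in((411,172),(418,262),(465,133),(480,283))];print("lips",*l)
print("rim",f((380,138),.05),f((400,268),.05))
d=(B-C)/2+(A-D)/2;d=-d/np.linalg.norm(d)
ang=np.degrees(np.arctan2(d[1],d[0]));print("axis ang",ang,d)
m=(A+B)/2+160*d;print("mouth",m,"lips mid",(l[2]+l[3])/2+32*d,(l[0]+l[1])/2, np.linalg.norm(l[2]-l[3]))
# checks by line fit of tray edges
s=camera("scene")
T=lambda x,y,z:[(m+x*d+y*np.array([-d[1],d[0]]))[0]/1000,(m+x*d+y*np.array([-d[1],d[0]]))[1]/1000,z/1000]
P=[T(-160,55,8),T(-160,-55,8),T(0,-24,50),T(0,24,50),T(150,24,50),T(150,-24,50),T(-32,35,18),T(-32,-35,18),T(0,20,18),T(0,-20,18)]
for n,k in(("top",c),("scene",s)):
    im=k["color"][:,:,::-1].copy();im=cv2.resize(im,None,fx=3,fy=3,interpolation=cv2.INTER_CUBIC)
    q=proj(k,P)*3+1
    for u,v in q: cv2.circle(im,(int(u),int(v)),3,(255,0,255),1)
    x,y=q.min(0).astype(int)-60;X,Y=q.max(0).astype(int)+60
    cv2.imwrite(f"pics/chk_{n}.png",im[max(y,0):Y,max(x,0):X][:600,:800])
E
```

```text
[ 646.5 -119.8] [ 539.4 -129.4] [512.8 193.9] [618.5 202. ] w 107.5293913309287 len 324.39243209421517
lips [600.9  33.7] [554.7  29.8] [620.4   6.8] [543.3  -1. ]
rim [609.1  40.8] [544.9  30.4]
axis ang 94.83787230840582 [-0.0843365   0.99643733]
mouth [579.45615948  34.82997293] lips mid [579.1512319   34.78599459] [577.8   31.75] 77.49354811853696
```

View pics/chk_top.png

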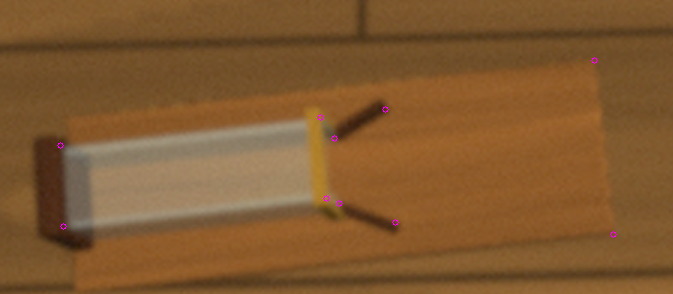

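View pics/chk_scene.png

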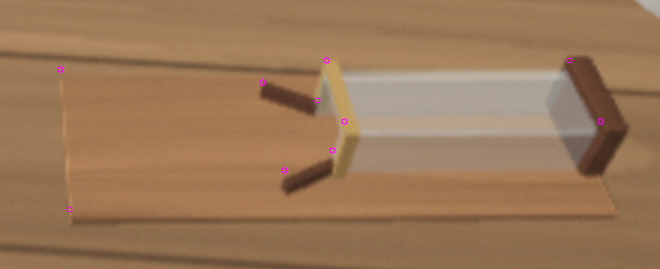

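The top view agrees with the tube's given sizes (tray width 107.5 against 110, and mouth estimates within 3 mm of each other). The scene view sits about 4 px off. I'll go above the green stick's rear part and check the cameras against the gripper there.

```bash
cat >> h.py <<'E'
def go(x,y,z,yaw):
    from scipy.spatial.transform import Rotation as Ro
    o=get_obs();R=Ro.from_quat(o["tool_rot"]).as_matrix();d=np.array([x,y,z])/1000-o["eef_pos"]
    cur=np.degrees(np.arctan2(R[1,0],R[0,0]));print("t",round(o["clock"],2),"pos",np.round(o["eef_pos"]*1000,1),"yaw",round(cur,1),"F",np.round(o["ft_force"],1),"w",round(o["grip_width"]*1000,1),"tilt",np.round(R[:,2],3))
    print("shift",np.round(R.T@d/.05,3),"roll",round(-(((yaw-cur+180)%360)-180)/6,3))
E
python3 -c "
from h import *
go(538,-282,110,80)"
```

```text
t 0.3 pos [ 197.8 -459.   206.6] yaw 23.3 F [-0.3  0.3  0. ] w 85.3 tilt [-0.     0.001 -1.   ]
shift [ 7.65  -0.557  1.933] roll -9.449
```

Call:
{"name": "move_arm", "arguments": {"motion": [[85,[0.6,0,0.1],-0.9],[85,[1.4,-0.1,0.3],-1.9],[85,[2.3,-0.2,0.5],-2.9],[85,[3.2,-0.25,0.7],-3.9],[85,[4.1,-0.3,0.9],-4.9],[85,[5.0,-0.35,1.1],-5.9],[85,[5.9,-0.4,1.4],-6.9],[85,[6.7,-0.5,1.6],-7.9],[85,[7.3,-0.55,1.8],-8.8],[85,[7.65,-0.56,1.93],-9.45]]}}

```text
clock: 1.3
eef_pos: [0.5398, -0.2801, 0.1091]
tool_rot: [0.764, 0.645, -0.0, -0.001]
ft_force: [1.1, -0.0, -0.5]
grip_width: 0.0853
```

```bash
python3 - <<'E'
from h import *
go(538,-282,18,80)
o=get_obs();p=o["eef_pos"]
for n in("top","scene"):
    c=camera(n);print(n,proj(c,[p]));sticks(c,.02)
    im=cv2.resize(c["color"],None,fx=3,fy=3,interpolation=cv2.INTER_CUBIC)[:,:,::-1].copy()
    u,v=(proj(c,[p])[0]*3+1).astype(int);cv2.circle(im,(u,v),4,(255,0,255),1)
    cv2.imwrite(f"pics/a_{n}.png",im[max(v-300,0):v+300,max(u-350,0):u+350])
E
```

```text
t 1.3 pos [ 539.8 -280.1  109.1] yaw 80.4 F [ 1.1 -0.  -0.5] w 85.3 tilt [-0.001  0.001 -1.   ]
shift [-0.046 -0.028  1.821] roll 0.06
top [[392.40400832 164.42452028]]
scene [[257.81526255 189.02543828]]
green px 273 229 xy mm 552.4 -256.0 size 63.6 38.5 ang 79.6
blue px 267 189 xy mm 439.7 -288.2 size 64.7 45.7 ang 81.8
red px 277 270 xy mm 649.7 -234.7 size 40.5 59.9 ang -79.6
```

View pics/a_top.png

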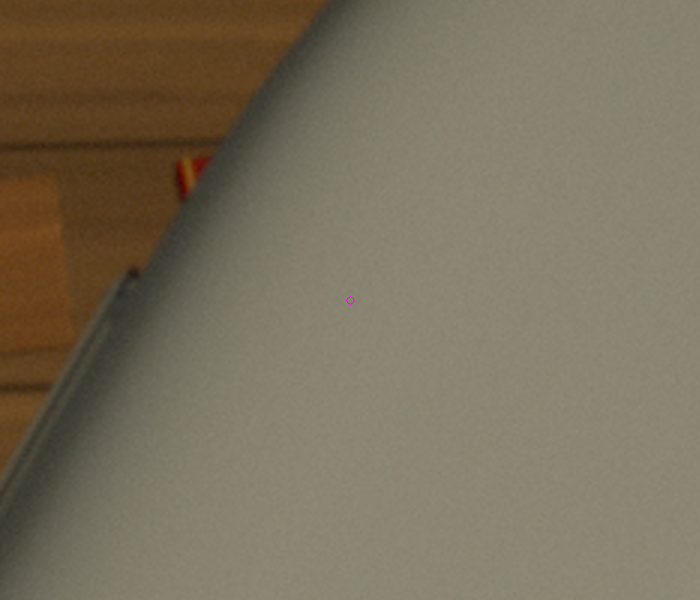

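View pics/a_scene.png

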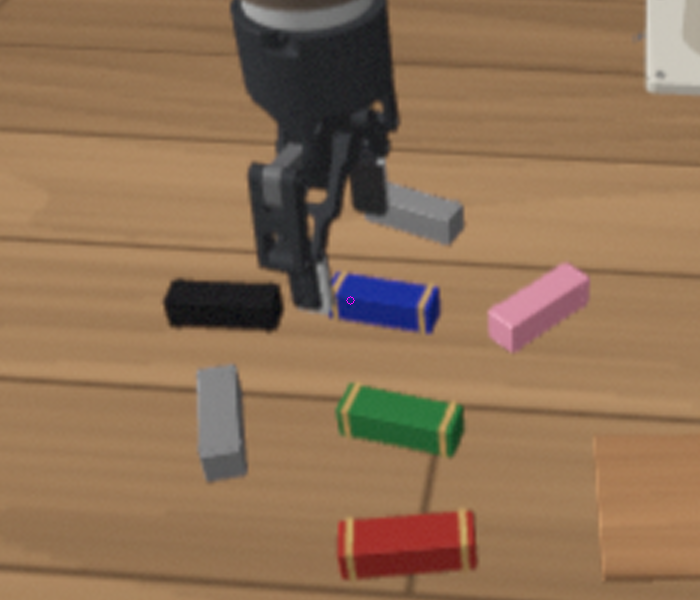

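```bash
python3 - <<'E'
from h import *
from scipy.spatial.transform import Rotation as Ro
o=get_obs();p=o["eef_pos"];R=Ro.from_quat(o["tool_rot"]).as_matrix()
c=camera("scene");u0,v0=(proj(c,[p])[0]*3+1).astype(int)
im=cv2.resize(c["color"],None,fx=3,fy=3,interpolation=cv2.INTER_CUBIC)[:,:,::-1].copy()
for s in(-1,1):
  for x in(-11,11):
    for y in(43,57):
      q=proj(c,[p+R@np.array([x/1e3,s*y/1e3,-.013])])[0]*3+1
      cv2.circle(im,tuple(q.astype(int)),2,(255,0,255),-1)
im=im[v0-150:v0+60,u0-150:u0+100];cv2.imwrite("pics/b.png",cv2.resize(im,None,fx=2.8,fy=2.8))
E
```

```text
(no output)
```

View pics/b.png

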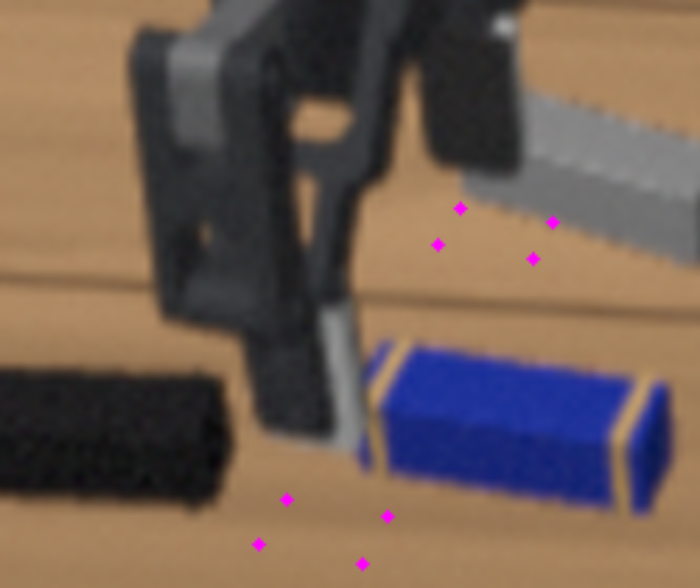

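```bash
python3 - <<'E'
from h import *
o=get_obs();print(o["eef_pos"],o["joint_pos"],o["ft_force"])
c=camera("scene");t=camera("top")
f=lambda p,z:np.round(1000*ray(c,(p[0]+423)/3,(p[1]+267)/3,z),1)
print("green far top",f((352,384),.026),f((462,403),.026),"near bot",f((341,434),0),f((455,456),0))
print("base plate",[np.round(1000*ray(c,*p,.01)[:2]) for p in((361,90),(418,89),(424,119),(357,119))])
cv2.imwrite("pics/base.png",cv2.resize(c["color"][60:140,330:450],None,fx=5,fy=5)[:,:,::-1])
cv2.imwrite("pics/full.png",c["color"][:,:,::-1])
# tray corner (scene crop chk_scene): recompute rays
E
```

```text
[ 0.53824783 -0.28116751  0.1093168 ] [-4.81235696e-01  5.07948631e-01  1.40600050e-01  1.20538823e+00
 -2.80957048e-04  1.26284864e+00] [-0.75261076 -0.42048279 -0.98814556]
green far top [ 529.8 -289.7   26. ] [ 540.8 -215.4   26. ] near bot [ 551.  -295.5    0. ] [ 563.7 -218.1    0. ]
base plate [array([-64., -83.]), array([-88.,  97.]), array([95., 93.]), array([113., -95.])]
```

View pics/full.png

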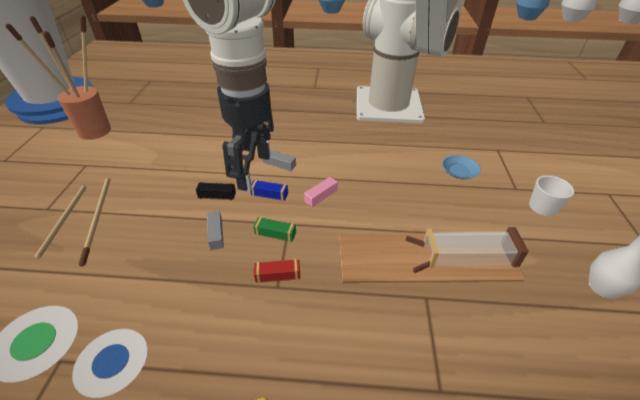

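View pics/base.png

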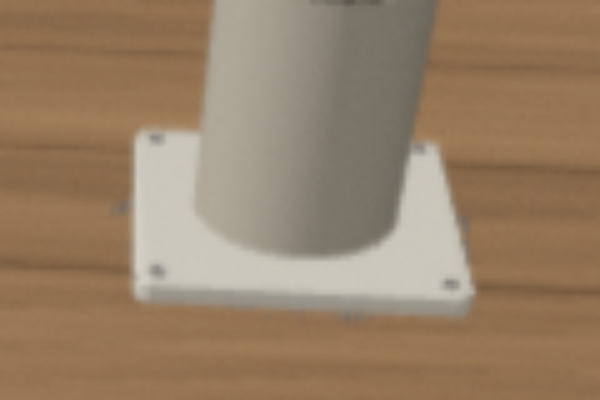

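The scene view puts green at (546,-255) and the top view at (543,-255.5), which agree. The fingertips appear about 20 mm higher than I expected, so I'll descend partway and look again before going further.

Call:
{"name": "move_arm", "arguments": {"motion": [[85,[0,0,0.3],0.06],[85,[0,0,0.7],0.06],[85,[0,0,1.1],0.06],[85,[0,0,1.38],0.06],[85,[0,0,1.38],0.06],[85,[0,0,1.38],0.06],[85,[0,0,1.38],0.06],[85,[0,0,1.38],0.06],[85,[0,0,1.38],0.06],[85,[0,0,1.38],0.06]]}}

```text
clock: 2.55
eef_pos: [0.5383, -0.2822, 0.0419]
tool_rot: [0.768, 0.64, 0.0, 0.0]
ft_force: [-0.4, 0.8, 0.0]
grip_width: 0.0848
```

```bash
cat > tip.py <<'E'
from h import *
import sys
from scipy.spatial.transform import Rotation as Ro
o=get_obs();p=o["eef_pos"];R=Ro.from_quat(o["tool_rot"]).as_matrix()
c=camera("scene");u0,v0=(proj(c,[p])[0]*4).astype(int)
im=cv2.resize(c["color"],None,fx=4,fy=4,interpolation=cv2.INTER_CUBIC)[:,:,::-1].copy()
w=o["grip_width"]*500
for s in(-1,1):
  for x in(-11,11):
    for y in(w,w+14):
      q=proj(c,[p+R@np.array([x/1e3,s*y/1e3,-.013*w/42.5])])[0]*4+1.5
      cv2.circle(im,tuple(q.astype(int)),2,(255,0,255),-1)
cv2.imwrite("pics/"+sys.argv[1]+".png",im[max(v0-300,0):v0+250,max(u0-350,0):u0+400])
E
python3 tip.py c1; python3 -c "
from h import *
go(538,-282,18,80)"
```

```text
t 2.6 pos [ 538.3 -282.2   41.8] yaw 79.7 F [-0.   0.1 -1. ] w 85.2 tilt [ 0.001 -0.    -1.   ]
shift [ 0.003 -0.006  0.475] roll -0.058
```

View pics/c1.png

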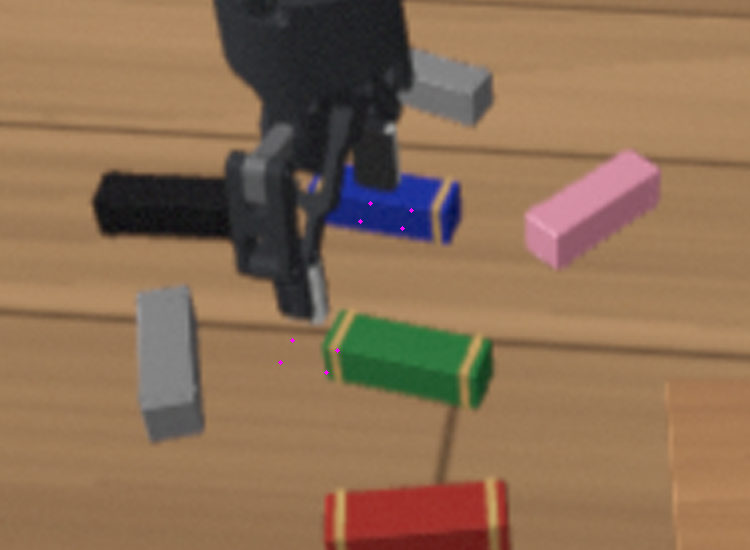

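Call:
{"name": "move_arm", "arguments": {"motion": [[0,[0,0,0],0],[0,[0,0,0],0],[0,[0,0,0],0],[0,[0,0,0],0],[0,[0,0,0],0],[0,[0,0,0],0],[0,[0,0,0],0],[0,[0,0,0],0],[0,[0,0,0],0],[0,[0,0,0],0]]}}

```text
clock: 3.6
eef_pos: [0.5381, -0.2822, 0.0414]
tool_rot: [0.768, 0.64, -0.0, 0.0]
ft_force: [0.1, -0.2, 0.2]
grip_width: 0.0002
```

```bash
python3 tip.py c2; python3 -c "
from h import *
go(538,-282,18,80)"
```

```text
t 3.65 pos [ 538.  -282.1   41.4] yaw 79.6 F [-0.  -0.2 -0.1] w 0.0 tilt [-0. -0. -1.]
shift [ 0.003 -0.001  0.468] roll -0.059
```

View pics/c2.png

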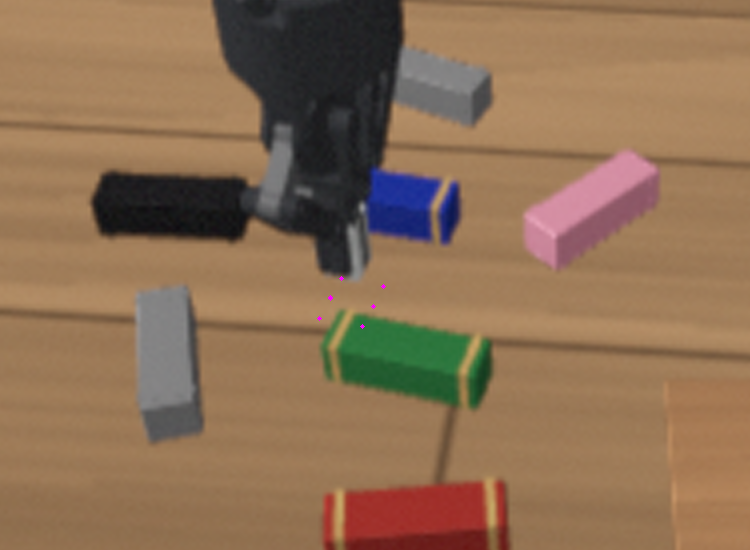

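The shut tips also project about 8 px off. I'll find the true tip height by touching the free table between green and the tray.

Call:
{"name": "move_arm", "arguments": {"motion": [[0,[0.6,-0.2,0],0],[0,[1.3,-0.4,0],0],[0,[2.0,-0.5,0],0],[0,[2.1,-0.55,0],0],[0,[2.1,-0.55,0.2],0],[0,[2.1,-0.55,0.4],0],[0,[2.1,-0.55,0.6],0],[0,[2.1,-0.55,0.6],0],[0,[2.1,-0.55,0.6],0],[0,[2.1,-0.55,0.6],0]]}}

```text
clock: 4.65
eef_pos: [0.53, -0.1745, 0.0114]
tool_rot: [0.768, 0.64, 0.0, 0.0]
ft_force: [-0.0, -1.0, -0.1]
grip_width: 0.0001
```

```bash
python3 tip.py c3; python3 - <<'E'
from h import *
go(538,-282,18,80)
c=camera("top");print(proj(c,[get_obs()["eef_pos"]]));cv2.imwrite("pics/t3.png",c["color"][:,:,::-1])
E
```

```text
t 4.7 pos [ 530.2 -174.4   11.7] yaw 79.6 F [-0.1 -0.4  0.1] w 0.0 tilt [ 0.001 -0.    -1.   ]
shift [-2.088  0.541 -0.126] roll -0.065
[[325.18664062 183.59592891]]
```

View pics/c3.png

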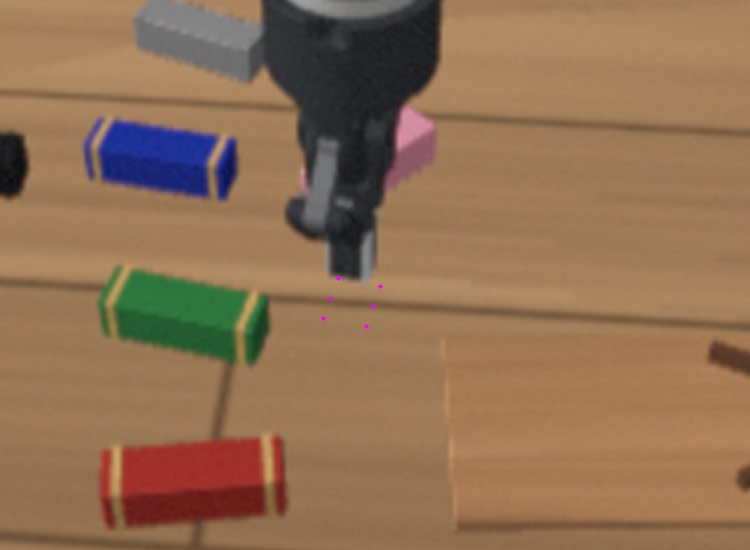

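View pics/t3.png

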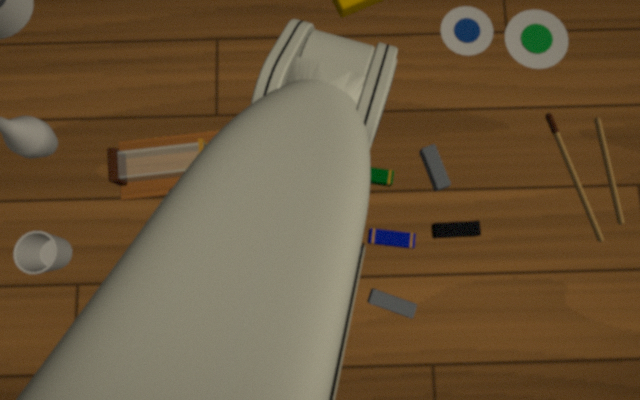

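Call:
{"name": "move_arm", "arguments": {"motion": [[0,[0,0,0.02],0],[0,[0,0,0.04],0],[0,[0,0,0.06],0],[0,[0,0,0.08],0],[0,[0,0,0.1],0],[0,[0,0,0.12],0],[0,[0,0,0.14],0],[0,[0,0,0.16],0],[0,[0,0,0.18],0],[0,[0,0,0.18],0]]}}

```text
clock: 5.75
eef_pos: [0.5297, -0.1739, 0.0022]
tool_rot: [0.768, 0.64, -0.0, -0.0]
ft_force: [0.1, 0.6, -0.1]
grip_width: -0.0003
```

```bash
python3 tip.py c4; python3 - <<'E'
from h import *
go(538,-282,18,80)
E
```

```text
t 5.8 pos [ 529.8 -173.9    2.3] yaw 79.6 F [ 0.4 -0.9 -0.1] w -0.2 tilt [-0.  0. -1.]
shift [-2.098  0.55  -0.314] roll -0.059
```

View pics/c4.png

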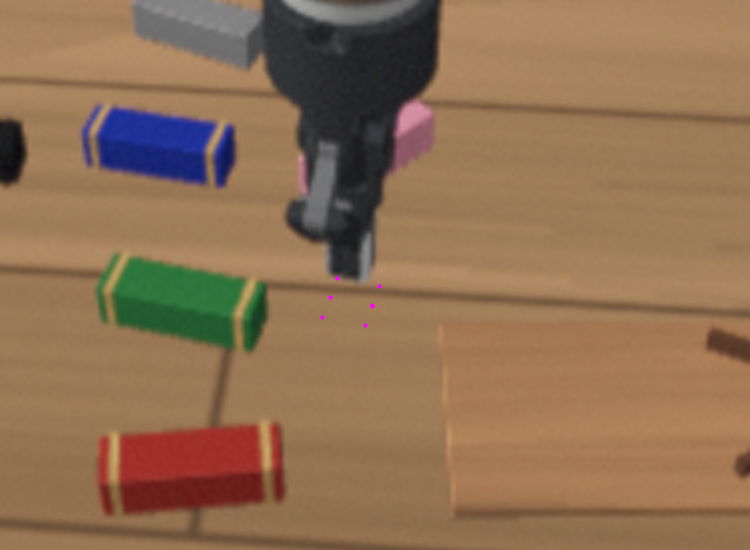

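Call:
{"name": "move_arm", "arguments": {"motion": [[0,[0,0,0.02],0],[0,[0,0,0.04],0],[0,[0,0,0.06],0],[0,[0,0,0.08],0],[0,[0,0,0.08],0],[0,[0,0,0.08],0],[0,[0,0,0.08],0],[0,[0,0,0.08],0],[0,[0,0,0.08],0],[0,[0,0,0.08],0]]}}

```text
clock: 6.8
eef_pos: [0.5299, -0.1739, -0.0015]
tool_rot: [0.768, 0.64, 0.0, 0.0]
ft_force: [0.2, -0.0, 0.0]
grip_width: -0.0
```

```bash
python3 - <<'E'
from h import *
go(538,-282,18,80)
o=get_obs();c=camera("scene");print(proj(c,[o["eef_pos"]]))
cv2.imwrite("pics/c5.png",cv2.resize(c["color"][120:270,240:440],None,fx=4,fy=4,interpolation=cv2.INTER_CUBIC)[:,:,::-1])
E
```

```text
t 6.8 pos [ 529.9 -173.9   -1.5] yaw 79.7 F [ 0.2 -0.   0. ] w -0.0 tilt [ 0. -0. -1.]
shift [-2.098  0.548 -0.391] roll -0.058
[[316.7254147  230.09764312]]
```

View pics/c5.png

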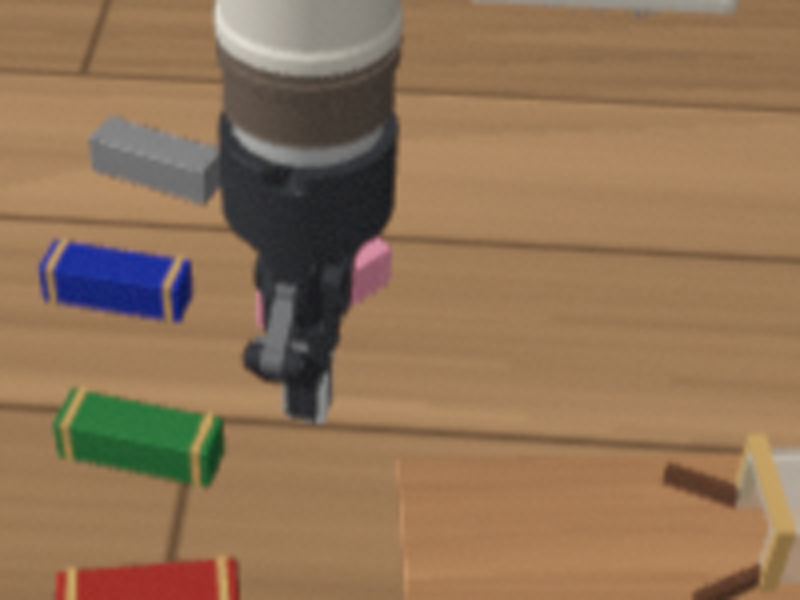

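No contact at z = -1.5 mm, so the real tips are higher than reported, as the scene view suggests. I'll keep probing gently.

Call:
{"name": "move_arm", "arguments": {"motion": [[0,[0,0,0.02],0],[0,[0,0,0.04],0],[0,[0,0,0.06],0],[0,[0,0,0.08],0],[0,[0,0,0.1],0],[0,[0,0,0.12],0],[0,[0,0,0.14],0],[0,[0,0,0.14],0],[0,[0,0,0.14],0],[0,[0,0,0.14],0]]}}

```text
clock: 7.85
eef_pos: [0.5299, -0.1739, -0.0085]
tool_rot: [0.768, 0.64, 0.0, 0.0]
ft_force: [0.6, 0.1, 0.3]
grip_width: 0.0003
```

Call:
{"name": "move_arm", "arguments": {"motion": [[0,[0,0,0.02],0],[0,[0,0,0.04],0],[0,[0,0,0.06],0],[0,[0,0,0.08],0],[0,[0,0,0.1],0],[0,[0,0,0.1],0],[0,[0,0,0.1],0],[0,[0,0,0.1],0],[0,[0,0,0.1],0],[0,[0,0,0.1],0]]}}

```text
clock: 8.85
eef_pos: [0.5299, -0.1739, -0.0135]
tool_rot: [0.768, 0.64, 0.0, 0.0]
ft_force: [0.7, -0.7, -0.3]
grip_width: 0.0003
```

Call:
{"name": "move_arm", "arguments": {"motion": [[0,[0,0,0.02],0],[0,[0,0,0.04],0],[0,[0,0,0.06],0],[0,[0,0,0.08],0],[0,[0,0,0.08],0],[0,[0,0,0.08],0],[0,[0,0,0.08],0],[0,[0,0,0.08],0],[0,[0,0,0.08],0],[0,[0,0,0.08],0]]}}

```text
clock: 9.85
eef_pos: [0.5299, -0.1739, -0.0176]
tool_rot: [0.768, 0.64, 0.0, 0.0]
ft_force: [0.4, 0.1, 0.2]
grip_width: -0.0002
```

```bash
python3 - <<'E'
from h import *
go(538,-282,18,80)
o=get_obs();c=camera("scene");print(proj(c,[o["eef_pos"]+[0,0,.018]]))
cv2.imwrite("pics/c6.png",cv2.resize(c["color"][150:270,260:420],None,fx=5,fy=5,interpolation=cv2.INTER_CUBIC)[:,:,::-1])
E
```

```text
t 9.85 pos [ 529.9 -173.9  -17.6] yaw 79.6 F [0.4 0.1 0.2] w -0.2 tilt [ 0. -0. -1.]
shift [-2.097  0.548 -0.711] roll -0.059
[[316.71447181 229.43317436]]
```

View pics/c6.png

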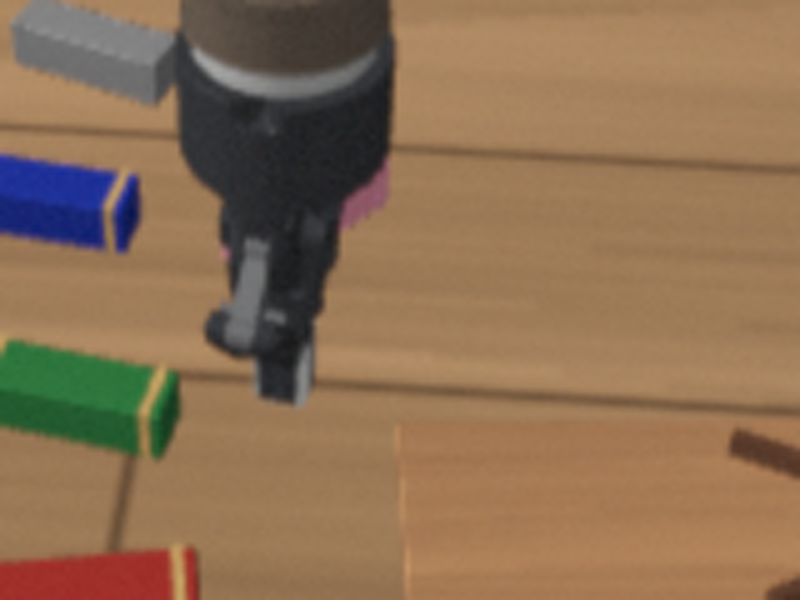

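Call:
{"name": "move_arm", "arguments": {"motion": [[0,[0,0,0.01],0],[0,[0,0,0.02],0],[0,[0,0,0.03],0],[0,[0,0,0.04],0],[0,[0,0,0.05],0],[0,[0,0,0.06],0],[0,[0,0,0.06],0],[0,[0,0,0.06],0],[0,[0,0,0.06],0],[0,[0,0,0.06],0]]}}

```text
clock: 10.9
eef_pos: [0.5299, -0.1739, -0.0205]
tool_rot: [0.768, 0.64, 0.0, 0.0]
ft_force: [0.3, 0.0, 0.3]
grip_width: 0.0002
```

Call:
{"name": "move_arm", "arguments": {"motion": [[0,[0,0,0.01],0],[0,[0,0,0.02],0],[0,[0,0,0.03],0],[0,[0,0,0.04],0],[0,[0,0,0.05],0],[0,[0,0,0.06],0],[0,[0,0,0.06],0],[0,[0,0,0.06],0],[0,[0,0,0.06],0],[0,[0,0,0.06],0]]}}

```text
clock: 11.9
eef_pos: [0.5299, -0.1739, -0.0236]
tool_rot: [0.768, 0.64, 0.0, 0.0]
ft_force: [0.2, 0.5, -0.1]
grip_width: -0.0003
```

```bash
python3 - <<'E'
from h import *
go(538,-282,18,80)
o=get_obs();c=camera("scene");print(proj(c,[o["eef_pos"]+[0,0,.0235]]))
cv2.imwrite("pics/c7.png",cv2.resize(c["color"][190:250,280:360],None,fx=10,fy=10,interpolation=cv2.INTER_CUBIC)[:,:,::-1])
E
```

```text
t 11.9 pos [ 529.9 -173.9  -23.6] yaw 79.6 F [ 0.2  0.5 -0.1] w -0.3 tilt [ 0. -0. -1.]
shift [-2.098  0.548 -0.831] roll -0.059
[[316.73004323 229.60107675]]
```

View pics/c7.png

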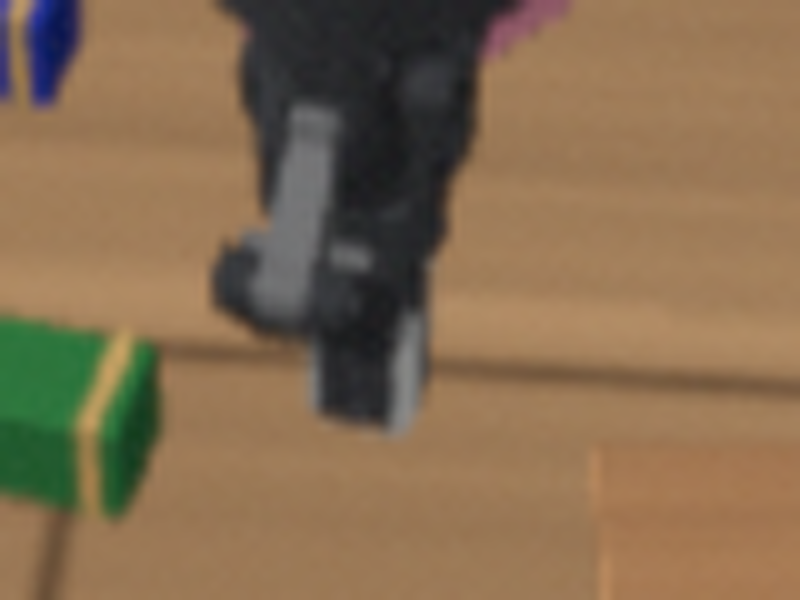

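Call:
{"name": "move_arm", "arguments": {"motion": [[0,[0,0,0.01],0],[0,[0,0,0.02],0],[0,[0,0,0.03],0],[0,[0,0,0.04],0],[0,[0,0,0.05],0],[0,[0,0,0.06],0],[0,[0,0,0.07],0],[0,[0,0,0.08],0],[0,[0,0,0.08],0],[0,[0,0,0.08],0]]}}

```text
clock: 12.95
eef_pos: [0.53, -0.174, -0.0244]
tool_rot: [0.768, 0.64, 0.0, 0.001]
ft_force: [-7.7, 2.6, 21.1]
grip_width: -0.0
```

Contact came at reported z ≈ -24 mm with 21 N, so true tip height = reported z + 24 mm. That also explains the earlier mismatch. Next I'll rise, open and return over green.

```bash
python3 - <<'E'
from h import *
go(539,-282,36,79.8)
E
```

```text
t 12.95 pos [ 530.  -174.   -24.4] yaw 79.6 F [-7.7  2.6 21.1] w -0.0 tilt [ 0.001 -0.    -1.   ]
shift [-2.093  0.566 -1.207] roll -0.026
```

Call:
{"name": "move_arm", "arguments": {"motion": [[0,[0,0,-0.7],0],[85,[0,0,-1.3],0],[85,[-0.7,0.2,-1.3],0],[85,[-1.4,0.4,-1.3],0],[85,[-2.0,0.55,-1.3],0],[85,[-2.1,0.57,-1.3],0],[85,[-2.1,0.57,-1.3],0],[85,[-2.1,0.57,-1.3],0],[85,[-2.1,0.57,-1.1],0],[85,[-2.1,0.57,-0.9],0]]}}

```text
clock: 13.95
eef_pos: [0.5392, -0.2812, 0.0169]
tool_rot: [0.768, 0.641, 0.0, 0.0]
ft_force: [0.2, 0.6, -0.1]
grip_width: 0.085
```

```bash
sed -i 's/-.013\*w\/42.5/-.024-.013*w\/42.5/' tip.py; python3 tip.py d1; python3 - <<'E'
from h import *
go(539,-282,-14,79.8)
E
```

```text
t 14.0 pos [ 537.6 -280.5   14.5] yaw 79.7 F [-0.2  0.4 -1.4] w 84.9 tilt [-0.003  0.002 -1.   ]
shift [-0.026  0.034  0.57 ] roll -0.012
```

View pics/d1.png

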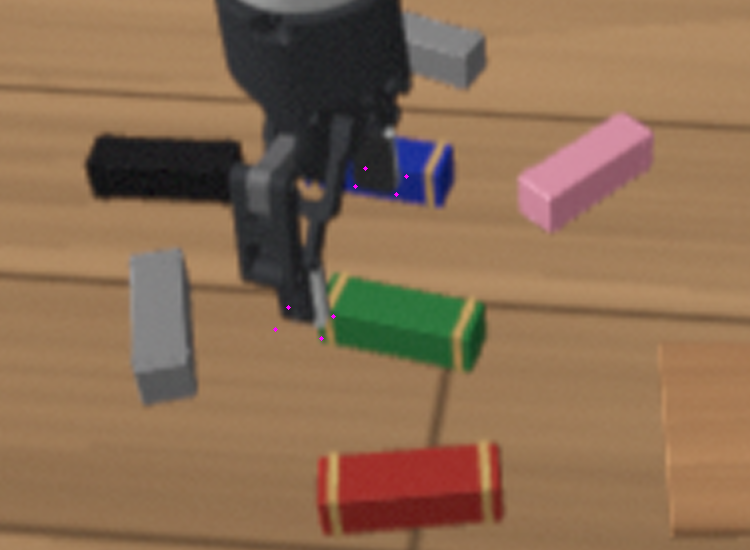

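The prediction now matches the tips, and the fingers straddle green's rear part. Descending and closing.

Call:
{"name": "move_arm", "arguments": {"motion": [[85,[0,0,0.2],0],[85,[0,0,0.4],0],[85,[0,0,0.63],0],[85,[0,0,0.63],0],[85,[0,0,0.63],0],[0,[0,0,0.63],0],[0,[0,0,0.63],0],[0,[0,0,0.63],0],[0,[0,0,0.63],0],[0,[0,0,0.63],0]]}}

```text
clock: 15.0
eef_pos: [0.5396, -0.2827, -0.0133]
tool_rot: [0.768, 0.64, 0.0, 0.001]
ft_force: [0.9, -0.0, 0.1]
grip_width: 0.0243
```

```bash
python3 tip.py d2; python3 - <<'E'
from h import *
go(539,-282,40,79.8)
E
```

```text
t 15.05 pos [ 539.6 -282.6  -13.4] yaw 79.6 F [-0.4 -0.   2.5] w 24.5 tilt [ 0.001 -0.001 -1.   ]
shift [ 0.01  -0.013 -1.068] roll -0.025
```

View pics/d2.png

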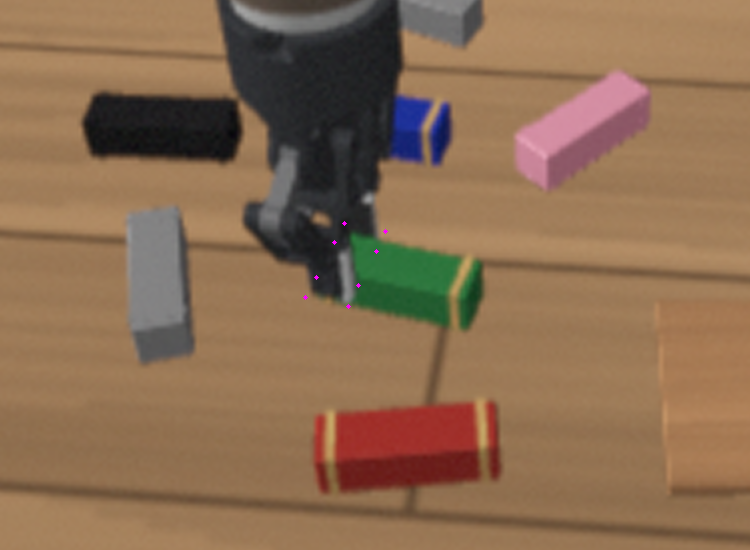

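Green is gripped (24.5 mm) by its rear. I'll carry it over the tray, aligned with the tube axis at 94.8°.

```bash
python3 - <<'E'
from h import *
go(592,-94.7,20,94.8)
E
```

```text
t 15.05 pos [ 539.6 -282.6  -13.4] yaw 79.6 F [-0.4 -0.   2.5] w 24.5 tilt [ 0.001 -0.001 -1.   ]
shift [ 3.885  0.356 -0.669] roll -2.525
```

Call:
{"name": "move_arm", "arguments": {"motion": [[0,[0,0,-0.5],0],[0,[0,0,-1.0],0],[0,[0.5,0,-1.1],-0.4],[0,[1.1,0.1,-1.1],-0.8],[0,[1.7,0.15,-1.1],-1.2],[0,[2.3,0.2,-1.1],-1.6],[0,[2.9,0.3,-1.0],-2.0],[0,[3.5,0.33,-0.8],-2.4],[0,[3.88,0.36,-0.68],-2.53],[0,[3.88,0.36,-0.68],-2.53]]}}

```text
clock: 16.05
eef_pos: [0.5909, -0.0918, 0.0184]
tool_rot: [0.675, 0.738, -0.001, -0.001]
ft_force: [-0.2, -0.0, -1.0]
grip_width: 0.0244
```

```bash
python3 - <<'E'
from h import *
go(592,-94.7,0,94.8)
for n in("top","scene"):
    c=camera(n)
    a=c["color"][100:220,95:345] if n=="top" else c["color"][170:300,320:540]
    cv2.imwrite(f"pics/e1_{n}.png",cv2.resize(a,None,fx=3.2,fy=3.2,interpolation=cv2.INTER_CUBIC)[:,:,::-1])
E
```

```text
t 16.05 pos [590.9 -91.8  18.4] yaw 95.1 F [-0.2 -0.  -1. ] w 24.4 tilt [-0.003  0.001 -1.   ]
shift [-0.061  0.018  0.368] roll 0.044
```

View pics/e1_top.png

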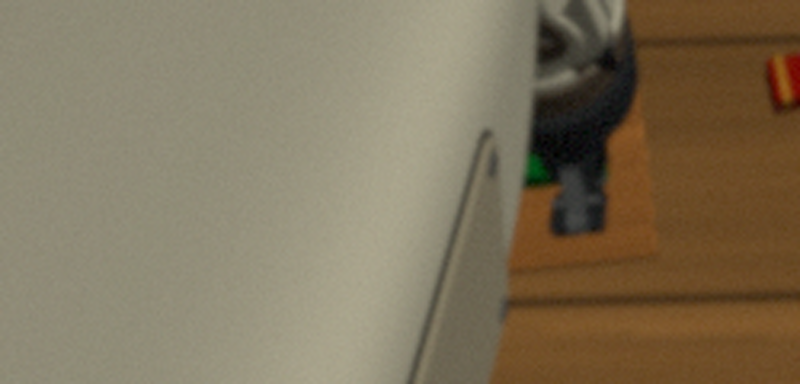

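View pics/e1_scene.png

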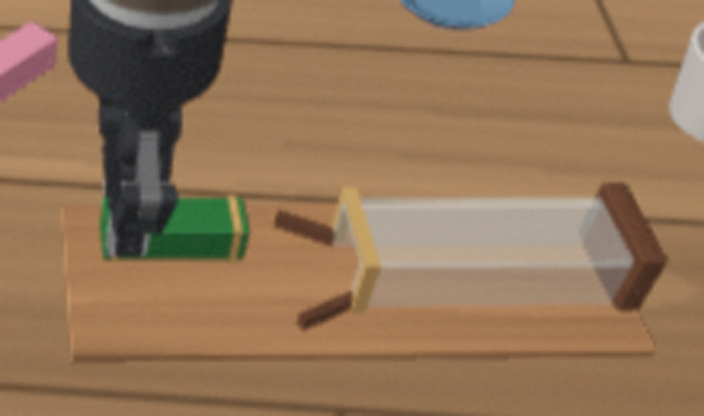

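Call:
{"name": "move_arm", "arguments": {"motion": [[0,[0,0,0.1],0.04],[0,[0,0,0.25],0.04],[0,[0,0,0.4],0.04],[0,[0,0,0.45],0.04],[0,[0,0,0.45],0.04],[0,[0,0,0.45],0.04],[0,[0,0,0.45],0.04],[0,[0,0,0.45],0.04],[0,[0,0,0.45],0.04],[0,[0,0,0.45],0.04]]}}

```text
clock: 17.15
eef_pos: [0.5917, -0.0947, -0.0024]
tool_rot: [0.678, 0.735, 0.0, 0.0]
ft_force: [-0.6, -0.6, -0.2]
grip_width: 0.0242
```

```bash
python3 - <<'E'
from h import *
go(592,-94.7,-3,94.8)
c=camera("scene")
a=c["color"][200:290,325:535]
cv2.imwrite(f"pics/e2.png",cv2.resize(a,None,fx=3.8,fy=3.8,interpolation=cv2.INTER_CUBIC)[:,:,::-1])
E
```

```text
t 17.15 pos [591.7 -94.7  -2.4] yaw 94.6 F [-0.6 -0.6 -0.2] w 24.2 tilt [ 0. -0. -1.]
shift [-0.001  0.006  0.011] roll -0.035
```

View pics/e2.png

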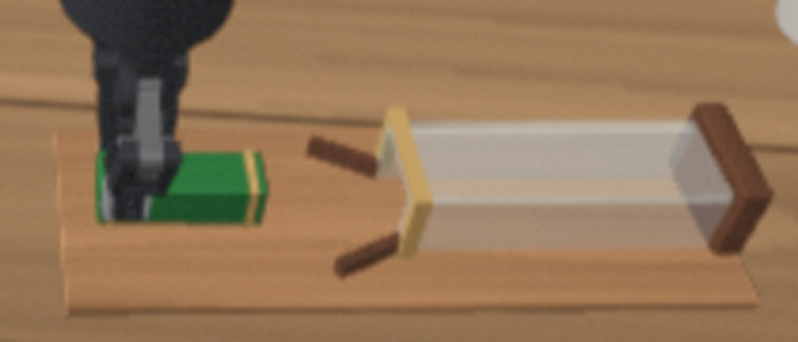

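```bash
python3 - <<'E'
from h import *
c=camera("scene")
f=lambda p,z:1000*ray(c,(p[0]+.5)/3.8-.5+325,(p[1]+.5)/3.8-.5+200,z)[:2]
A=f((57,132),.008);B=f((68,308),.008);C=f((755,303),.008)
d=(C-B)/np.linalg.norm(C-B);n=np.array([-d[1],d[0]]) 
print("corners",A,B,C,"w",np.linalg.norm(A-B),"len",np.linalg.norm(C-B),"ang",np.degrees(np.arctan2(d[1],d[0])))
mid=B+n*55
rel=lambda p,z:np.round([(f(p,z)-mid)@d-160,(f(p,z)-mid)@n],1)
for nm,p,z in(("stick near bottom L",(108,222),.010),("near bottom R",(260,223),.010),("far top R",(262,153),.036),("near top front",(265,193),.036),("far top L",(180,153),.036),
 ("lip near tip",(340,275),.008),("lip far tip top",(312,137),.018),("lip near mouth",(398,240),.018),("lip far at mouth",(378,160),.018),("rim top far",(395,109),.05),("rim top near",(428,198),.05)): print(nm,rel(p,z))
print("mouth",mid+160*d)
E
```

```text
corners [ 546.1290487  -127.66289969] [ 653.47097125 -118.64375907] [625.13345602 198.5193464 ] w 107.72016168689679 len 318.42652251019 ang 95.10563870328161
stick near bottom L [-138.    -7.2]
near bottom R [-64.5  -8.4]
far top R [-63.7  13.5]
near top front [-66.2 -11.2]
far top L [-103.3   13.8]
lip near tip [-31.2 -37.7]
lip far tip top [-31.7  39.6]
lip near mouth [ -3.  -25.2]
lip far at mouth [-1.6 24.2]
rim top far [ 1.5 29. ]
rim top near [  4.  -26.1]
mouth [584.45042276  35.82683324]
```

Measured in the scene view alone, the stick sits about 2 mm off-axis toward the robot and its front is 64 mm before the mouth. The angle is fine. I'll correct sideways and insert about 48 mm.

Call:
{"name": "move_arm", "arguments": {"motion": [[0,[0.1,0.04,0],-0.04],[0,[0.35,0.04,0],-0.04],[0,[0.6,0.04,0],-0.04],[0,[0.9,0.04,0],-0.04],[0,[1.2,0.04,0],-0.04],[0,[1.5,0.04,0],-0.04],[0,[1.5,0.04,0],-0.04],[0,[1.5,0.04,0],-0.04],[0,[1.5,0.04,0],-0.04],[0,[1.5,0.04,0],-0.04]]}}

```text
clock: 18.25
eef_pos: [0.5877, -0.0205, -0.0026]
tool_rot: [0.677, 0.736, -0.0, 0.0]
ft_force: [-0.0, -0.3, -0.8]
grip_width: 0.0246
```

```bash
cat > pic.py <<'E'
from h import *
import sys
go(592,-94.7,-3,94.8)
c=camera("scene")
a=c["color"][190:290,325:535]
cv2.imwrite("pics/"+sys.argv[1]+".png",cv2.resize(a,None,fx=3.8,fy=3.8,interpolation=cv2.INTER_CUBIC)[:,:,::-1])
E
python3 pic.py e3
```

```text
t 18.25 pos [587.7 -20.5  -2.6] yaw 94.8 F [-0.  -0.3 -0.8] w 24.6 tilt [ 0. -0. -1.]
shift [-1.487 -0.037  0.009] roll -0.005
```

View pics/e3.png

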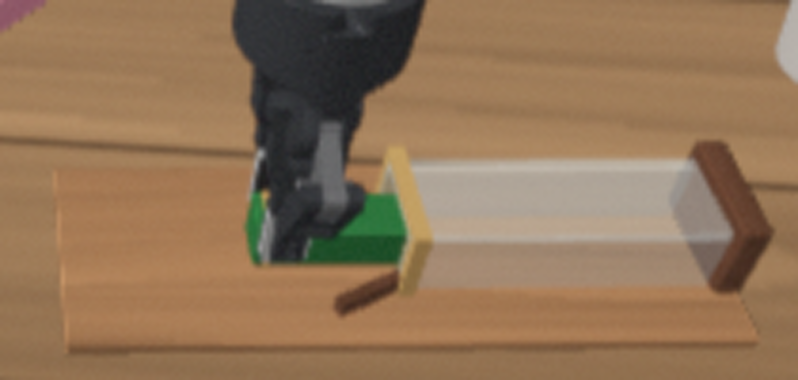

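Call:
{"name": "move_arm", "arguments": {"motion": [[0,[0.1,0,0],0],[0,[0.2,0,0],0],[0,[0.3,0,0],0],[0,[0.4,0,0],0],[0,[0.5,0,0],0],[0,[0.6,0,0],0],[0,[0.7,0,0],0],[0,[0.72,0,0],0],[0,[0.72,0,0],0],[0,[0.72,0,0],0]]}}

```text
clock: 19.3
eef_pos: [0.5846, 0.016, -0.0026]
tool_rot: [0.677, 0.736, -0.0, 0.0]
ft_force: [-0.3, 0.1, -1.2]
grip_width: 0.0251
```

```bash
python3 pic.py e4
```

```text
t 19.3 pos [584.6  16.   -2.6] yaw 94.8 F [-0.3  0.1 -1.2] w 25.1 tilt [ 0. -0. -1.]
shift [-2.219 -0.039  0.009] roll 0.004
```

View pics/e4.png

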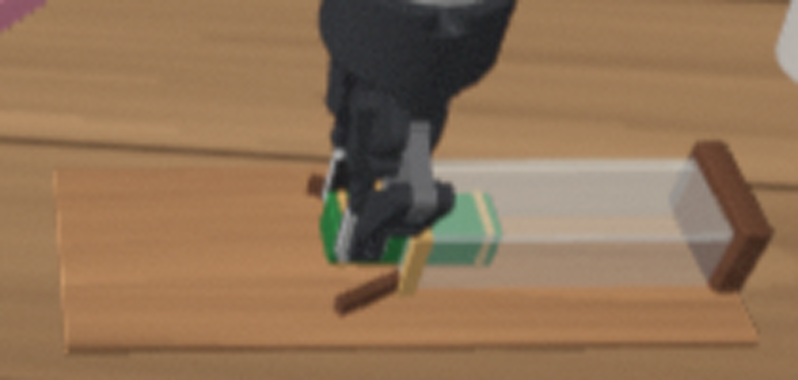

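Green's front is about 47 mm inside the tube, past half. I'll release, rise and head for blue.

Call:
{"name": "move_arm", "arguments": {"motion": [[85,[0,0,0],0],[85,[0,0,0],0],[85,[0,0,0],0],[85,[0,0,0],0],[85,[0,0,-0.3],0],[85,[0,0,-0.8],0],[85,[0,0,-1.4],0],[85,[-0.6,0,-2.0],0],[85,[-1.4,0,-2.0],0],[85,[-2.2,0,-2.0],0]]}}

```text
clock: 20.35
eef_pos: [0.5952, -0.0943, 0.0994]
tool_rot: [0.676, 0.737, 0.001, 0.002]
ft_force: [0.0, -0.3, -0.2]
grip_width: 0.085
```

```bash
python3 pic.py e5;python3 - <<'E'
from h import *
go(426,-314.7,40,81.3)
E
```

```text
t 20.35 pos [595.2 -94.3  99.4] yaw 94.9 F [ 0.  -0.3 -0.2] w 85.0 tilt [ 0.004 -0.001 -1.   ]
shift [-0.    -0.072  2.048] roll 0.022
t 20.4 pos [ 594.9 -101.3   98.5] yaw 94.5 F [ 1.  -3.3  0.4] w 84.9 tilt [ 0.003 -0.005 -1.   ]
shift [-3.982 -3.707  1.183] roll 2.204
```

View pics/e5.png

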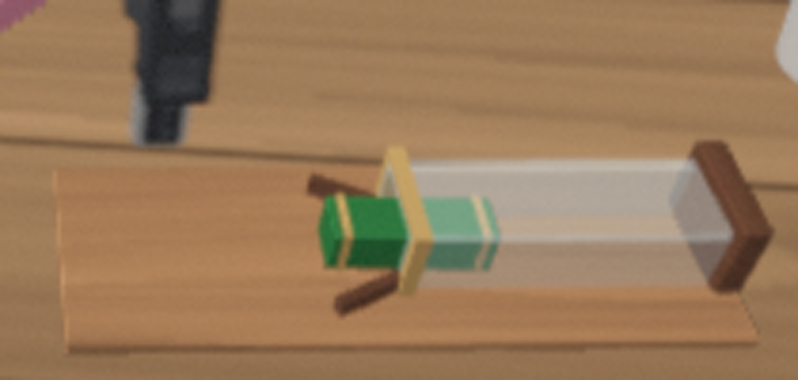

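Green sits in the mouth, 47 mm in. Moving to blue.

Call:
{"name": "move_arm", "arguments": {"motion": [[85,[-0.4,-0.4,0],0.3],[85,[-0.9,-0.8,0],0.6],[85,[-1.5,-1.3,0],0.9],[85,[-2.1,-1.9,0],1.2],[85,[-2.7,-2.4,0],1.5],[85,[-3.3,-3.0,0.2],1.8],[85,[-3.8,-3.4,0.5],2.1],[85,[-4.13,-3.71,0.8],2.25],[85,[-4.13,-3.71,1.0],2.25],[85,[-4.13,-3.71,1.15],2.25]]}}

```text
clock: 21.4
eef_pos: [0.426, -0.3147, 0.0391]
tool_rot: [0.759, 0.651, 0.0, -0.0]
ft_force: [0.1, -0.3, 0.0]
grip_width: 0.0851
```

```bash
python3 tip.py f1; python3 - <<'E'
from h import *
go(426,-314.7,-14,81.3)
E
```

```text
t 21.45 pos [ 425.9 -313.8   38.1] yaw 81.3 F [-0.9 -0.1 -0.4] w 84.8 tilt [-0.002  0.002 -1.   ]
shift [-0.018  0.007  1.043] roll 0.007
```

View pics/f1.png

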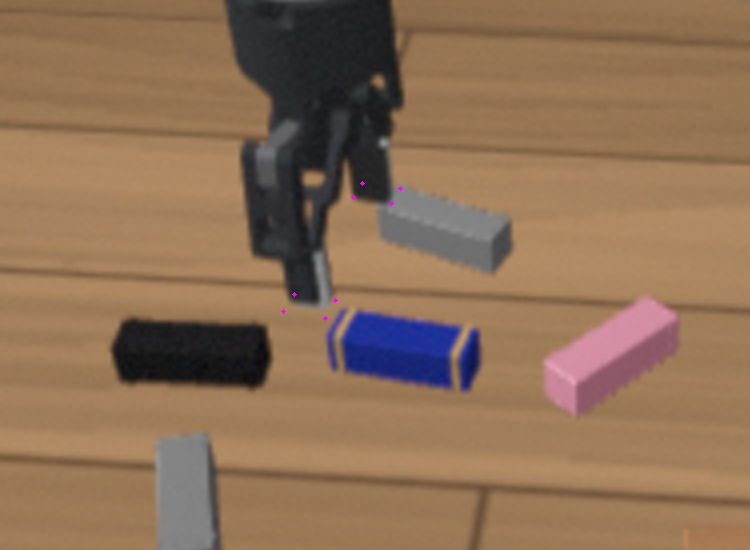

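Both banding and colour confirm blue, and the fingers straddle its rear end. Descending and gripping.

Call:
{"name": "move_arm", "arguments": {"motion": [[85,[0,0,0.3],0],[85,[0,0,0.6],0],[85,[0,0,0.9],0],[85,[0,0,1.07],0],[85,[0,0,1.07],0],[0,[0,0,1.07],0],[0,[0,0,1.07],0],[0,[0,0,1.07],0],[0,[0,0,1.07],0],[0,[0,0,1.07],0]]}}

```text
clock: 22.45
eef_pos: [0.427, -0.3155, -0.0128]
tool_rot: [0.759, 0.652, 0.0, 0.001]
ft_force: [0.1, 0.1, 3.3]
grip_width: 0.0245
```

```bash
python3 tip.py f2; python3 - <<'E'
from h import *
go(593.5,-94.7,20,94.8)
E
```

```text
t 22.5 pos [ 427.  -315.5  -12.8] yaw 81.3 F [1.6 0.4 4.3] w 24.3 tilt [ 0.001 -0.001 -1.   ]
shift [ 4.868  2.627 -0.655] roll -2.248
```

View pics/f2.png

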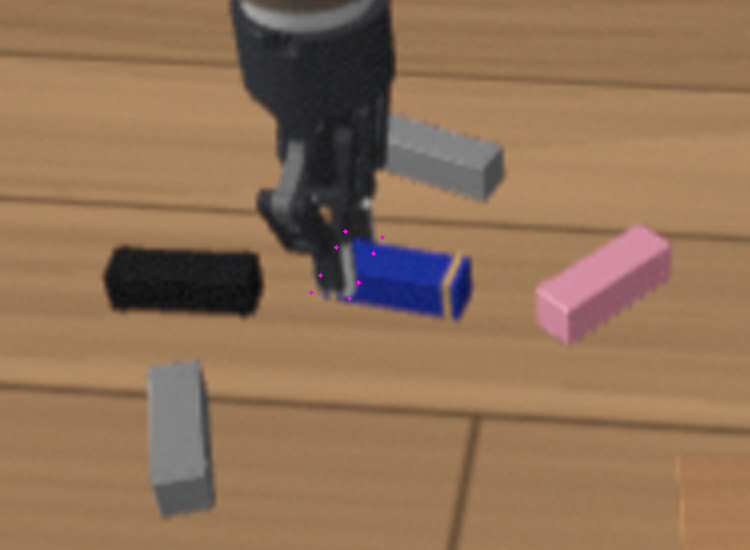

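Call:
{"name": "move_arm", "arguments": {"motion": [[0,[0,0,-0.5],0],[0,[0,0,-1.0],0],[0,[0.6,0.3,-1.2],-0.3],[0,[1.3,0.7,-1.2],-0.7],[0,[2.0,1.1,-1.2],-1.0],[0,[2.7,1.5,-1.2],-1.4],[0,[3.4,1.9,-1.2],-1.7],[0,[4.1,2.3,-1.1],-2.0],[0,[4.6,2.5,-0.9],-2.25],[0,[4.87,2.63,-0.7],-2.25]]}}

```text
clock: 23.5
eef_pos: [0.594, -0.0918, 0.0208]
tool_rot: [0.676, 0.737, 0.0, -0.0]
ft_force: [-0.0, -0.7, -0.8]
grip_width: 0.0244
```

Call:
{"name": "move_arm", "arguments": {"motion": [[0,[0,0,0],0],[0,[0,0,0],0],[0,[0,0,0.1],0],[0,[0,0,0.2],0],[0,[0,0,0.3],0],[0,[0,0,0.3],0],[0,[0,0,0.3],0],[0,[0,0,0.3],0],[0,[0,0,0.3],0],[0,[0,0,0.3],0]]}}

```text
clock: 24.5
eef_pos: [0.5933, -0.094, 0.0066]
tool_rot: [0.677, 0.736, 0.0, 0.0]
ft_force: [-1.5, -0.4, -1.7]
grip_width: 0.0244
```

```bash
python3 pic.py g1;python3 - <<'E'
from h import *
go(593.9,-94.7,-2.5,94.8)
E
```

```text
t 24.5 pos [593.3 -94.    6.6] yaw 94.8 F [-1.5 -0.4 -1.7] w 24.4 tilt [ 0. -0. -1.]
shift [-0.012 -0.026  0.192] roll 0.006
t 24.55 pos [593.2 -93.9   6.6] yaw 94.8 F [ 0.3  0.2 -0.6] w 24.7 tilt [ 0. -0. -1.]
shift [-0.016  0.012  0.182] roll 0.006
```

View pics/g1.png

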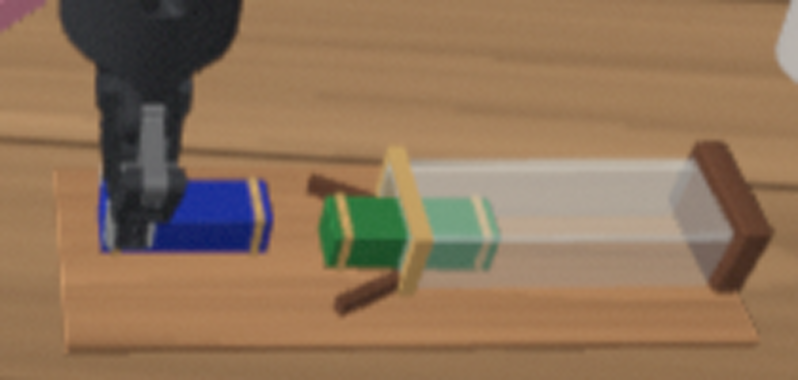

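Call:
{"name": "move_arm", "arguments": {"motion": [[0,[0,0,0.1],0],[0,[0,0,0.18],0],[0,[0.1,0.01,0.18],0],[0,[0.2,0.01,0.18],0],[0,[0.4,0.01,0.18],0],[0,[0.6,0.01,0.18],0],[0,[0.8,0.01,0.18],0],[0,[1.0,0.01,0.18],0],[0,[1.2,0.01,0.18],0],[0,[1.2,0.01,0.18],0]]}}

```text
clock: 25.55
eef_pos: [0.5883, -0.0324, -0.0025]
tool_rot: [0.676, 0.737, 0.0, -0.0]
ft_force: [-1.6, -0.6, -1.1]
grip_width: 0.0246
```

```bash
python3 pic.py g2
```

```text
t 25.55 pos [588.3 -32.4  -2.5] yaw 95.0 F [-1.6 -0.6 -1.1] w 24.6 tilt [-0.     0.001 -1.   ]
shift [-1.247 -0.034  0.009] roll 0.025
```

View pics/g2.png

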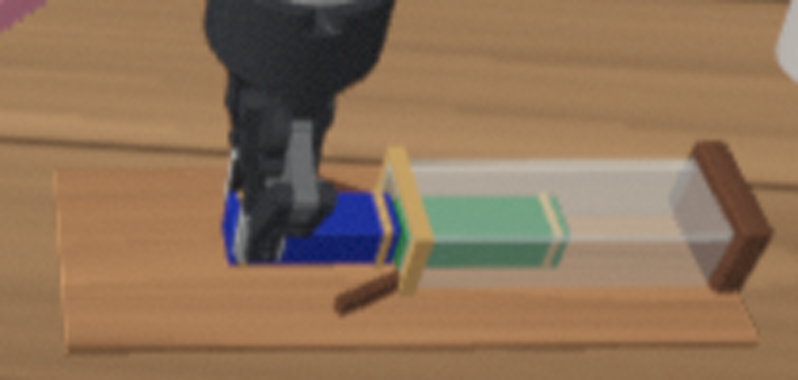

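Call:
{"name": "move_arm", "arguments": {"motion": [[0,[0.12,0,0],0],[0,[0.24,0,0],0],[0,[0.36,0,0],0],[0,[0.48,0,0],0],[0,[0.6,0,0],0],[0,[0.72,0,0],0],[0,[0.84,0,0],0],[0,[0.94,0,0],0],[0,[0.94,0,0],0],[0,[0.94,0,0],0]]}}

```text
clock: 26.6
eef_pos: [0.5845, 0.0129, -0.0026]
tool_rot: [0.677, 0.736, -0.0, -0.0]
ft_force: [-0.2, 0.1, -0.5]
grip_width: 0.0243
```

Call:
{"name": "move_arm", "arguments": {"motion": [[85,[0,0,0],0],[85,[0,0,0],0],[85,[0,0,0],0],[85,[0,0,0],0],[85,[0,0,-0.5],0],[85,[0,0,-1.0],0],[85,[-0.5,0,-1.0],0],[0,[-1.0,0,-1.0],0],[0,[-1.4,0,-1.0],0],[0,[-1.4,0,-1.0],0]]}}

```text
clock: 27.6
eef_pos: [0.5907, -0.0596, 0.0476]
tool_rot: [0.678, 0.735, -0.0, 0.001]
ft_force: [0.8, 0.0, -0.5]
grip_width: 0.0433
```

```bash
python3 pic.py g3
```

```text
t 27.6 pos [590.7 -59.6  47.6] yaw 94.6 F [ 0.8  0.  -0.5] w 43.3 tilt [ 0.001 -0.001 -1.   ]
shift [-0.701 -0.032  1.012] roll -0.029
```

View pics/g3.png

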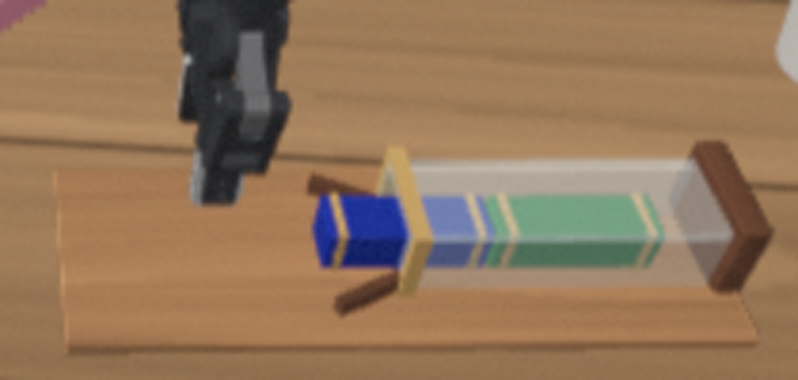

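Blue's rear is about 35 mm outside. Next I'll lower the shut fingers behind it and push.

Call:
{"name": "move_arm", "arguments": {"motion": [[0,[0,0,0.3],0],[0,[0,0,0.6],0],[0,[0,0,0.9],0],[0,[0,0,1.0],0],[0,[0.2,0,1.0],0],[0,[0.5,0,1.0],0],[0,[0.8,0,1.0],0],[0,[0.9,0,1.0],0],[0,[1.0,0,1.0],0],[0,[1.1,0,1.0],0]]}}

```text
clock: 28.65
eef_pos: [0.5863, -0.0022, -0.002]
tool_rot: [0.677, 0.736, 0.0, 0.001]
ft_force: [-0.7, -1.7, 1.7]
grip_width: 0.0001
```

```bash
python3 pic.py g4
```

```text
t 28.65 pos [586.3  -2.2  -2. ] yaw 94.8 F [-0.7 -1.7  1.7] w 0.1 tilt [ 0.001 -0.001 -1.   ]
shift [-1.854 -0.042  0.022] roll 0.006
```

View pics/g4.png

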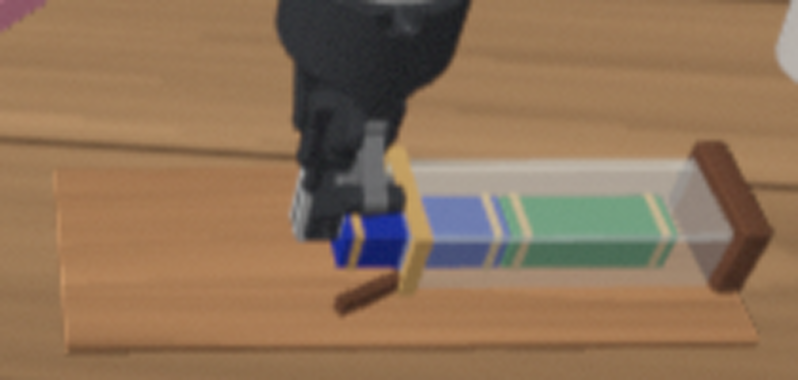

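Call:
{"name": "move_arm", "arguments": {"motion": [[0,[0.04,0,0],0],[0,[0.08,0,0],0],[0,[0.12,0,0],0],[0,[0.16,0,0],0],[0,[0.2,0,0],0],[0,[0.24,0,0],0],[0,[0.28,0,0],0],[0,[0.28,0,0],0],[0,[0.28,0,0],0],[0,[0.28,0,0],0]]}}

```text
clock: 29.7
eef_pos: [0.5843, 0.012, -0.0028]
tool_rot: [0.677, 0.736, 0.0, -0.0]
ft_force: [-0.1, -0.6, 0.4]
grip_width: -0.0
```

```bash
python3 pic.py g5
```

```text
t 29.7 pos [584.3  12.   -2.8] yaw 94.8 F [-0.1 -0.6  0.4] w -0.0 tilt [-0.001  0.001 -1.   ]
shift [-2.14e+00 -2.80e-02  2.00e-03] roll 0.007
```

View pics/g5.png

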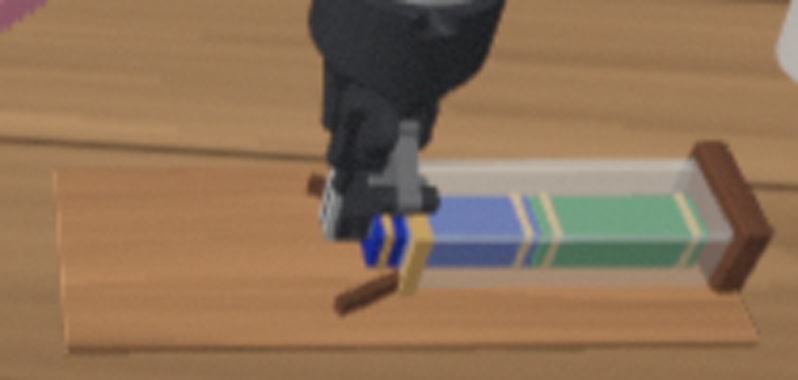

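Call:
{"name": "move_arm", "arguments": {"motion": [[0,[0.01,0,0],0],[0,[0.02,0,0],0],[0,[0.03,0,0],0],[0,[0.04,0,0],0],[0,[0.05,0,0],0],[0,[0.06,0,0],0],[0,[0.07,0,0],0],[0,[0.08,0,0],0],[0,[0.08,0,0],0],[0,[0.08,0,0],0]]}}

```text
clock: 30.75
eef_pos: [0.5847, 0.0142, -0.0025]
tool_rot: [0.677, 0.736, -0.001, 0.001]
ft_force: [0.7, -5.8, -0.7]
grip_width: 0.0
```

Call:
{"name": "move_arm", "arguments": {"motion": [[0,[0.01,0,0],0],[0,[0.02,0,0],0],[0,[0.03,0,0],0],[0,[0.04,0,0],0],[0,[0.05,0,0],0],[0,[0.06,0,0],0],[0,[0.06,0,0],0],[0,[0.06,0,0],0],[0,[0.06,0,0],0],[0,[0.06,0,0],0]]}}

```text
clock: 31.75
eef_pos: [0.5849, 0.0142, -0.0023]
tool_rot: [0.678, 0.735, -0.002, 0.003]
ft_force: [2.4, -12.9, 0.4]
grip_width: -0.0002
```

```bash
python3 pic.py g6
```

```text
t 31.75 pos [584.9  14.2  -2.3] yaw 94.6 F [  2.4 -12.9   0.4] w -0.2 tilt [ 0.002 -0.008 -1.   ]
shift [-2.181 -0.035  0.032] roll -0.026
```

View pics/g6.png

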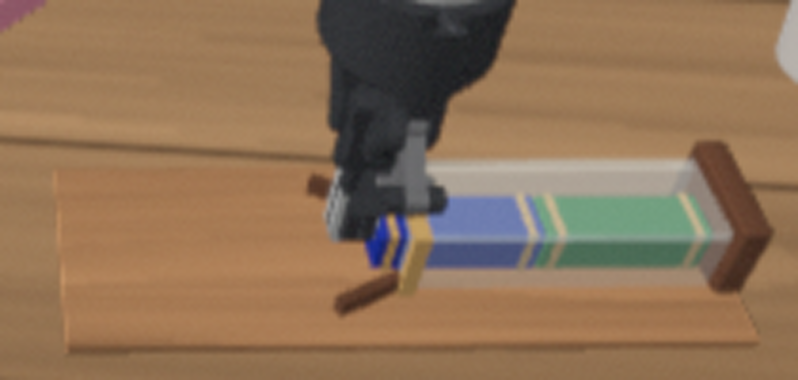

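The push stopped hard at y = 14.2 mm (home was predicted at 14.1) and the force rose from 6 to 13 N without motion, so it is home. I'll back off, rise and check.

Call:
{"name": "move_arm", "arguments": {"motion": [[0,[-0.2,0,0],0],[0,[-0.5,0,0],0],[0,[-0.8,0,-0.3],0],[0,[-1.2,0,-0.8],0],[0,[-1.8,0,-1.5],0],[0,[-2.6,0,-2.2],0],[0,[-3.4,0,-2.6],0],[0,[-4.2,0,-2.6],0],[0,[-5.0,0,-2.6],0],[0,[-5.0,0,-2.6],0]]}}

```text
clock: 32.8
eef_pos: [0.6049, -0.236, 0.1274]
tool_rot: [0.679, 0.734, 0.0, 0.001]
ft_force: [0.2, 0.6, 0.6]
grip_width: -0.0004
```

```bash
python3 pic.py h1; python3 - <<'E'
from h import *
c=camera("top");a=c["color"][90:220,95:345]
cv2.imwrite("pics/h1t.png",cv2.resize(a,None,fx=3.2,fy=3.2,interpolation=cv2.INTER_CUBIC)[:,:,::-1])
s=camera("scene");sticks(s,.02)
E
```

```text
t 32.8 pos [ 604.9 -236.   127.4] yaw 94.5 F [0.2 0.6 0.6] w -0.4 tilt [ 0.001 -0.001 -1.   ]
shift [ 2.841 -0.041  2.604] roll -0.056
red px 276 271 xy mm 649.6 -234.6 size 40.4 60.2 ang -79.6
```

View pics/h1.png

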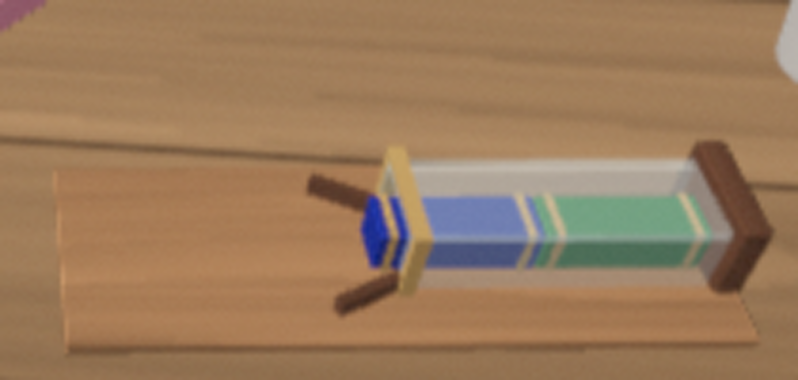

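View pics/h1t.png

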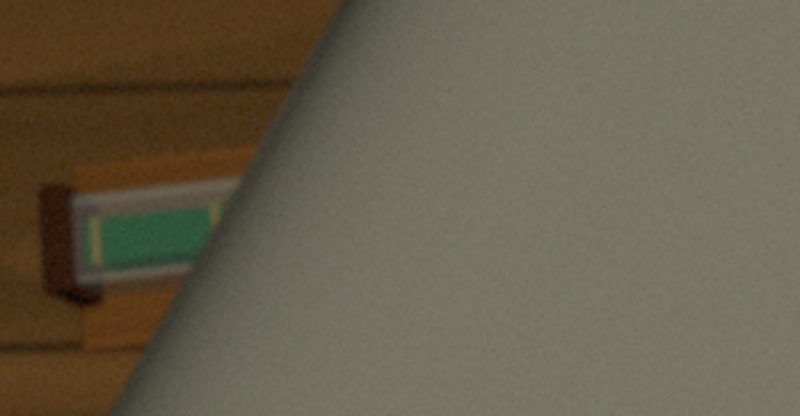

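```bash
python3 - <<'E'
from h import *
m=np.array([579.5,34.8]);d=np.array([-.0843,.9964])
c=camera("top")
for p in((83,240),(96,240),(214,214)):
    print("top",(1000*ray(c,(p[0]+.5)/3.2-.5+95,(p[1]+.5)/3.2-.5+90,.034)[:2]-m)@d)
s=camera("scene");m2=np.array([584.45,35.8]);d2=np.array([-.089,.996])
f=lambda p,z:(1000*ray(s,(p[0]+.5)/3.8-.5+325,(p[1]+.5)/3.8-.5+190,z)[:2]-m2)@d2
for n,p,z in(("blue rear bot near",(378,268),.008),("blue rear top far",(368,197),.034),("blue rear top near",(381,237),.034),("green front bot near",(707,266),.008),("green front top near",(710,237),.034),("green front top far",(692,195),.034)): print(n,f(p,z))
E
```

```text
top 149.7718597304311
top 142.68157768092547
top 77.45927462059302
blue rear bot near -7.461462998340407
blue rear top far -12.43844410338337
blue rear top near -11.582778975618792
green front bot near 153.10545584934997
green front top near 144.10905601927627
green front top far 145.5439155267975
```

```bash
python3 -c "
from workcell import *
print(job_done())"
```

```text
the job is handed in; nothing more can be done
None
```

The tube is loaded as asked, and I handed the job in at about 33 s of the 72 s allowed.

**What I did:** I pushed the green stick about 47 mm into the tube and let go. I then carried the blue one in behind it, released it, and pushed its rear with the shut fingers until it stopped.

**Last checks:**
- **Stop:** the push ended at y = 14.2 mm against a predicted home of 14.1 mm. The force rose from 6 to 13 N with no further motion.
- **Green:** the top view puts its front at about 149.8 mm of the 150 mm bore.
- **Blue:** the scene view shows its rear standing out between 7 and 12 mm, against the stated 10 mm.
- **Red:** it did not move, and the robot was clear of everything.

**What disagreed:**
- **Tip height:** the reported tool height was about 24 mm lower than the real fingertips. I found this by touching the table once (about 21 N) and corrected for it afterwards.
- **Cameras:** the two views disagreed by 3 to 5 mm in x. The scene view alone put green's front at 144 to 153 mm, so the home reading relies on the top view and the push.

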